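# Switch off the bench isolator and put the load module away

### The arm

A 6-joint arm with a two-finger parallel gripper is mounted at the origin on the work surface. World frame = base frame: x ahead of the robot, y to its left, z up, the work surface at z = 0. Lengths are in m, angles in rad, forces in N, time in s.
With the tool pointing down it reaches from about 0.275 to 0.725 m from the base axis. Payload 15.9 kg.
Tool frame: the origin (TCP) lies on the centre line of the jaws, within the pads' length; the fingertips stand 14 mm ahead of it and the grasp point (between the pads) lies 5 mm behind it; z points along the fingers, y is the direction in which the jaws open and shut (so a half turn about z gives the same grasp; the last joint's range is limited). The gripper opens to 85 mm and grips with 20 to 120 N. Pads are 22 mm wide; open, the fingers measure 114 mm over their backs; the gripper's body (76 mm by 85 mm) begins 54 mm behind the grasp point. The pads swing forward as they close: fully open they stand 13 mm farther back than shut.
Start: joints at [1.336, 0.213, -0.034, 1.323, 0, 1.571], TCP at [0.116, 0.486, 0.245] pointing down, gripper open.
Joint ranges: [-2.98, 2.98], [-0.74, 1.72], [-1.14, 1.35], [-2.1, 2.04], [-1.57, 1.44], [-3.14, 3.14]. Speed limits (rad/s): [1.89, 1.89, 2.39, 2.57, 3.14, 3.14].

### API

Orientations are given as a rotation vector (axis times angle).
In Python, from cell import get_obs, snapshot, camera_params, sign_off gives the robot as it stands.
- The arm moves only by the tool step_arm, never from a script. Its argument "series" is a list of rows, each an object of numbers: "x", "y", "z": the shift along the tool's x, y, z in cm; "spin": the turn about the tool's z in rad. In form: [{"x": .., "y": .., "z": .., "spin": ..}, ...]. A call has 1 to 10 rows; each row shifts and turns the commanded pose from where the row before left it, along the tool's axes as they then stand; what a row does not reach is not made up. A row lasts 1/8 s, in which the tool goes at most 62.5 mm and 10.7 degrees, less where a joint would pass 70% of its speed; a pose out of reach is approached as far as the arm can. A call is refused whole if a number of a shift passes 6.25 or a number of a turn 0.188, either way. A call with a gripper value outside its range is refused whole. "jaw" is the opening, from 0 (shut) to 1 (fully open), set as the call begins (left out, the last holds). The fingers move at their own pace and stop on an object; "newtons" is the grip in N (left out, the last holds). Time passes only in rows, so rows that do not move let the fingers close. It gives the time, the measured TCP pose, the force and the opening at its end, in the units of the state.
- get_obs(): the state, without advancing time (a new reading comes with each control period).
- snapshot(name): name is "scene" or "top" or "wrist"; returns (picture, depth): 480x640x3 uint8, red, green, blue; 480x640 float32, m along the optical axis (not along the pixel's ray), 0 where there is no reading.
- camera_params(name): a dict with "mtx" (3x3 intrinsics, pixels), "dist" ([k1, k2, p1, p2, k3] as OpenCV has them; the pictures are not rectified), "eye" and "attitude" of the camera in the world. Camera axes: x right, y up, looking along -z (the intrinsics and any distortion apply to the point x, -y, -z); pixel columns grow to the right and rows downward; lengths in m; the calibration is good to about 2 mm. A picture is of the moment at which its call begins: read the wrist's pose just before it. camera_params takes no time and is no camera call; for the wrist camera it gives the pose at the moment of the call.
- sign_off(): hands the job in, once; it reports no verdict.
The state is a dict: "time_s": time; "q": joint angles; "qvel": joint speeds; "joint_efforts": joint torques, N m; "ee_pos": TCP position; "tcp_rot": TCP orientation; "wrist_force": force on the tool from outside, world axes, zero at the start; "wrist_torque": the same for the moment, N m; "opening": finger opening in m.
Only numpy, scipy, OpenCV 4.12 (cv2) and the standard library are available. Lean on these libraries where they do the work, as an engineer would, in place of code of your own. Each camera call takes 0.05 s, during which the arm holds its last target. There are 200 camera calls.

### The job

The load test is finished: turn the lever of the bench isolator from on fully round to off. Only once the power is off, lift the finned load module out of the test dock and set it down gently in its own storage tray, the one whose label shows as many stripes as the module has fins, fully home and flat in the pocket. Leave the isolator off, and the small module and the other things on the bench where they are.

Things in the scene. Friction and masses are not known exactly. Their poses are not given: they have to be found in the camera images.
- handle (a joint): Lever of the bench isolator, turning about a vertical axis: 0 = off, 1.57 = on (start). It turns a quarter turn between hard stops; seen from above, on to off is counter-clockwise. It is stiff (friction 0.15 N m), has no spring and stays where it is left.
- isolator: Bench isolator, fixed: a grey painted enclosure 110 x 110 mm, 82 mm high, with an aluminium plate on top and a black lever above that. Origin: centre of its underside, z up; the lever's axis is the z axis. With the lever off it points along the isolator's own -y, beside a black ring mark on the plate; on, along its -x, beside a short black bar mark.
- lever_axis (a point): On the turning axis, at the top face of the lever, 122 mm above the bench. The lever is an upright black bar 16 mm wide and 30 mm high (its underside 10 mm above the plate), with a white line along the top of its long end; it runs from 25 mm behind the axis to 80 mm ahead of it. Under it is a hub disc of radius 28 mm, 10 mm thick, resting on the plate. Any part of the bar may be gripped or pushed.
- lever_end (a point): End of the lever's long arm, at its top face, 80 mm from lever_axis: the direction from lever_axis to here is where the lever points.
- dock: Test dock, fixed: holder with a black floor and grey walls, 108 x 64 mm, 22 mm high, with a grey terminal block (30 mm long, 40 mm high, two brass posts reaching 52 mm) at its +x end. Its pocket is 98 x 54 mm and 14 mm deep. Origin: under the pocket's centre, at bench height; x along the pocket.
- dock_floor (a point): Centre of the dock's pocket floor, 8 mm above the bench.
- load_module: The load module to be put away (0.25 to 0.5 kg): black base 90 x 46 x 12 mm, on it five aluminium fins (80 x 40 mm in all, up to 40 mm height), on top a black grip rib 60 mm long (x), 14 mm wide (y), from 40 to 70 mm height. Starts standing loose in the dock. Origin: centre of its underside; x along its length, z up. Symmetrical: either end may go first.
- tray_medium: The load module's own storage tray, fixed: black floor and grey walls, 108 x 64 mm, 22 mm high, pocket 98 x 54 mm and 14 mm deep, straight walls 5 mm thick; on a lip 30 mm long at its -x end lies a white label with five dark stripes. Empty at the start. Origin: under the pocket's centre, at bench height; x along the pocket. The three trays stand in a row and trade places.
- tray_medium_floor (a point): Centre of that pocket's floor, 8 mm above the bench: the module's origin belongs here, its x along the tray's x (either way round).
- tray_large: Another tray, fixed, for a bigger module that is away: 138 x 64 mm, pocket 128 x 54 mm, label with seven stripes. Empty, and to stay so. Origin as for tray_medium.
- tray_small: Another tray, fixed: 78 x 64 mm, pocket 68 x 54 mm, label with three stripes. Holds the small module. Origin as for tray_medium.
- small_module: Bystander, loose in tray_small: like the load module, but 60 mm long, with three fins and a rib 44 mm long. Origin: centre of its underside.
- screwdriver: Bystander: screwdriver with a black handle, 160 mm long, lying on the bench. Origin: its middle, at bench height; x along it, towards the tip.
- phone: Bystander: dark phone 150 x 72 x 9 mm lying on the bench. Origin: centre of its underside.
- cleaner: Bystander: white bottle 56 mm across and 130 mm high. Origin: centre of its underside.
Mind the look-alikes: they are no part of the job. There is more than one size of the isolator; the job needs the largest.

How it is judged:
By the outcome, as a careful person would: the job done as asked, in the order asked, and still so for the second after the job is handed in, with the robot touching nothing.
It also fails if it takes over 53 s, if anything falls off the work surface, if the arm or the gripper's body presses on something with over 40 N, if the wrist force passes 120 N, or if a joint passes its speed limit or range.

## Working session

There is one attempt and no reset: what is moved stays moved. The work goes in short steps, Python scripts to look and compute and a tool call to move; the robot and the scene stay as the last step left them, time stands still between calls to the robot, and variables do not carry over. Pictures are saved under pics/ and viewed, about 8 in all and at most 12, crops included, and the job is handed in when it is done.

Besides the shell and the picture viewer there is one more tool, called after ">>>" by a JSON object that holds its "fn" and its "kwargs". step_arm: Moves the arm, as the interface text tells. Its arguments: {"type":"object","properties":{"series":{"type":"array","items":{"type":"object","properties":{"x":{"type":"number"},"y":{"type":"number"},"z":{"type":"number"},"spin":{"type":"number"}}}},"jaw":{"type":"number"},"newtons":{"type":"number"}},"required":["series"]}

```bash
mkdir -p pics; cat > h.py <<'E'
import numpy as np, cv2
from cell import *
from scipy.spatial.transform import Rotation as R
def save(n,f):
    p,d=snapshot(n); cv2.imwrite('pics/'+f+'.png',p[:,:,::-1]); np.save('pics/'+f+'.npy',d); return p,d
def att(c):
    a=np.array(c['attitude'],float)
    return a if a.shape==(3,3) else R.from_rotvec(a).as_matrix()
def ray(c,uv):
    u=cv2.undistortPoints(np.array(uv,float).reshape(-1,1,2),np.array(c['mtx'],float),np.array(c['dist'],float))[:,0]
    return np.c_[u[:,0],-u[:,1],-np.ones(len(u))]@att(c).T
def onz(c,uv,z):
    r=ray(c,uv); e=np.array(c['eye']); return e+r*((z-e[2])/r[:,2])[:,None]
def dep(c,uv,d):
    return np.array(c['eye'])+ray(c,uv)*np.array(d).reshape(-1,1)
def cloud(c,d):
    v,u=np.nonzero(d>0); return u,v,dep(c,np.c_[u,v],d[v,u])
E
python3 - <<'E'
from h import *
for n in('top','scene'): save(n,n+'0'); print(n,camera_params(n))
o=get_obs();print(o['ee_pos'],o['tcp_rot'],o['time_s'],o['opening'],camera_params('wrist'))
E
```

```text
top {'mtx': array([[459.42113256,   0.        , 318.58779654],
       [  0.        , 459.42113256, 236.86198037],
       [  0.        ,   0.        ,   1.        ]]), 'dist': array([-0.00816748,  0.        ,  0.        ,  0.        ,  0.        ]), 'eye': array([0.3230476 , 0.04719024, 1.15095298]), 'attitude': array([ 0.17569615, -0.15098278, -1.4295105 ])}
scene {'mtx': array([[568.30606164,   0.        , 314.24156757],
       [  0.        , 568.30606164, 236.70176137],
       [  0.        ,   0.        ,   1.        ]]), 'dist': array([-0.0651948,  0.       ,  0.       ,  0.       ,  0.       ]), 'eye': array([1.16239891, 0.46768737, 1.02035115]), 'attitude': array([0.37205489, 0.71788466, 2.05670552])}
[0.116258   0.4860108  0.24486589] [-3.67967648e-01 -3.11983225e+00  1.53273077e-03] 0.1 0.08551932601730143 {'mtx': array([[361.30563309,   0.        , 329.21153909],
       [  0.        , 361.30563309, 239.75499922],
       [  0.        ,   0.        ,   1.        ]]), 'dist': array([-0.03431963,  0.        ,  0.        ,  0.        ,  0.        ]), 'eye': array([0.04497029, 0.50261411, 0.37364129]), 'attitude': array([-0.2485509 , -0.19518673,  1.3265188 ])}
```

View pics/top0.png

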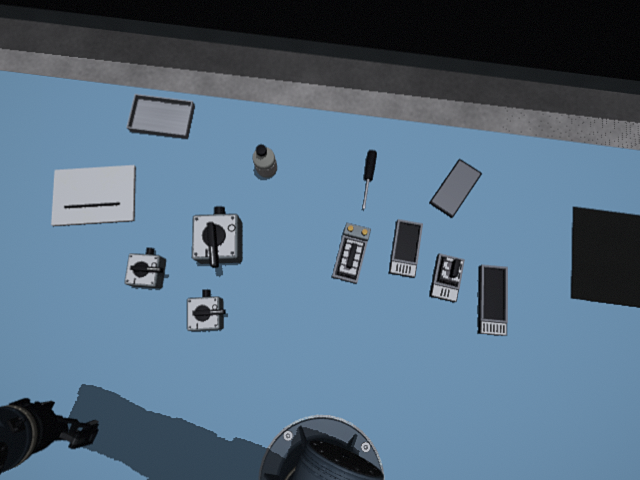

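View pics/scene0.png

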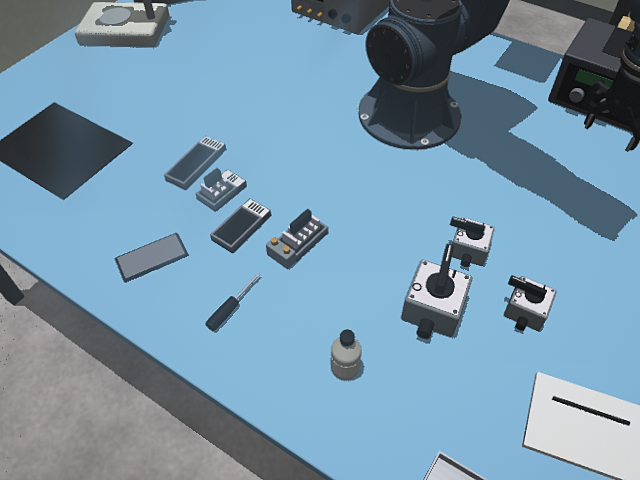

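The top view shows the large isolator at about (216,237), with its lever pointing down to (216,265). The dock with the module is at (352,253). The trays are medium (405,248), small (448,277, occupied) and large (493,300). Next I measure them.

```bash
cat > m.py <<'E'
from h import *
c=camera_params('top');d=np.load('pics/top0.npy')
u,v,P=cloud(c,d)
def reg(u0,u1,v0,v1,z0,z1,name):
    m=(u>=u0)&(u<=u1)&(v>=v0)&(v<=v1)&(P[:,2]>z0)&(P[:,2]<z1)
    Q=P[m]; 
    if len(Q)<4: print(name,'none');return
    (a,b),s,an=cv2.minAreaRect((Q[:,:2]*1000).astype(np.float32))
    print(name,len(Q),'c',round(a),round(b),'size',np.round(s),'ang',round(an,1),'z',np.round(np.percentile(Q[:,2],[5,50,95]),4))
reg(180,250,200,285,.112,.13,'lever')
reg(180,250,200,285,.076,.09,'plate')
reg(325,380,215,290,.06,.08,'rib')
reg(325,375,215,290,.015,.03,'dockwall')
reg(325,375,215,290,.034,.06,'fins')
reg(385,430,210,282,.012,.03,'med')
reg(428,470,245,305,.012,.03,'small')
reg(428,470,245,305,.06,.08,'smallrib')
reg(472,515,255,340,.012,.03,'large')
reg(385,515,210,340,-.01,.01,'bench')
E
python3 m.py
python3 -c "
import cv2;a=cv2.imread('pics/top0.png')
x=cv2.resize(a[210:340,320:520],(800,520),interpolation=cv2.INTER_CUBIC);cv2.imwrite('pics/c1.png',x)"
```

```text
lever 337 c 496 321 size [105.  17.] ang 15.0 z [0.1161 0.1211 0.1245]
plate 1435 c 521 327 size [110. 109.] ang 10.2 z [0.0772 0.0807 0.086 ]
rib 140 c 521 -3 size [14. 60.] ang 83.2 z [0.0654 0.0766 0.0793]
dockwall 550 c 522 -2 size [ 64. 111.] ang 82.8 z [0.0168 0.0218 0.029 ]
fins 520 c 543 -5 size [ 63. 125.] ang 83.4 z [0.036 0.042 0.052]
med 658 c 568 -139 size [ 65. 139.] ang 87.2 z [0.0138 0.0193 0.0239]
small 773 c 508 -247 size [ 65. 109.] ang 83.8 z [0.0143 0.0196 0.0274]
smallrib 127 c 524 -251 size [14. 44.] ang 82.9 z [0.0626 0.0759 0.0791]
large 863 c 468 -364 size [168.  67.] ang 2.5 z [0.0131 0.0193 0.0233]
bench 14222 c 522 -264 size [338. 343.] ang 6.5 z [-0.004  -0.0001  0.0077]
```

View pics/c1.png

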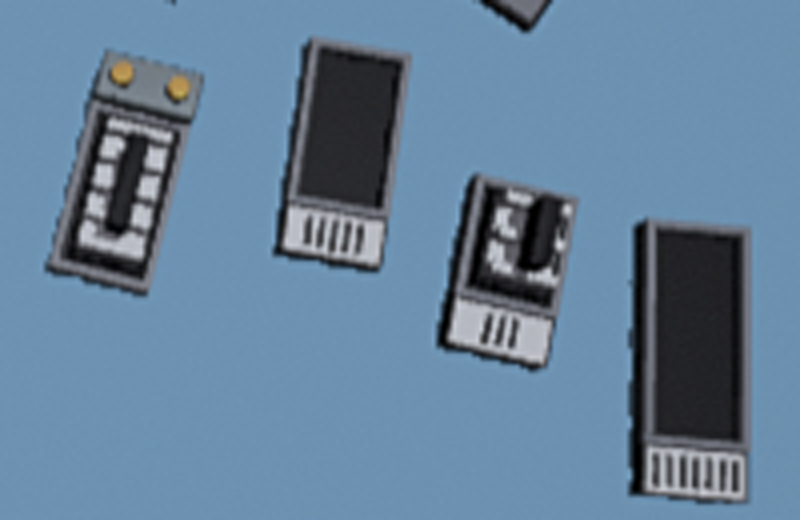

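The medium tray is confirmed by its five stripes: pocket centre about (583,-140) mm, x-axis at -2.8°. The isolator axis is at about (521,327) and the lever points to about 193°. I'll spin to align the jaws, then travel to above the lever.

>>> {"fn": "step_arm", "kwargs": {"series": [{"spin": -0.154}, {"spin": -0.154}, {"spin": -0.154}, {"x": -4.26, "y": -3.52}, {"x": -4.26, "y": -3.52}, {"x": -4.26, "y": -3.52}, {"x": -4.26, "y": -3.52}, {"x": -4.26, "y": -3.52}, {"x": -4.26, "y": -3.52}, {"x": -4.26, "y": -3.52}], "jaw": 1}}

```text
schema error: expected keys x, y, z, spin
```

>>> {"fn": "step_arm", "kwargs": {"series": [{}, {}]}}

```text
schema error: expected keys x, y, z, spin
```

```bash
cat >> h.py <<'E'
def state():
    o=get_obs(); M=R.from_rotvec(o['tcp_rot']).as_matrix()
    print('t',round(o['time_s'],2),'pos',np.round(np.array(o['ee_pos'])*1000,1),'yawx',round(np.degrees(np.arctan2(M[1,0],M[0,0])),2),'yawy',round(np.degrees(np.arctan2(M[1,1],M[0,1])),2),'tz',np.round(M[:,2],3),'q',np.round(o['q'],2),'F',np.round(o['wrist_force'],1),'T',np.round(o['wrist_torque'],2),'op',round(o['opening'],4))
    return o,M
def go(p,yawy=None):
    """tool-frame shift in cm to reach world p(mm) at present yaw; spin to reach yawy after"""
    o,M=state(); dlt=M.T@(np.array(p)/1000-np.array(o['ee_pos']))*100
    s=None
    if yawy is not None:
        s=-((yawy-np.degrees(np.arctan2(M[1,1],M[0,1]))+180)%360-180)*np.pi/180
    print('shift cm',np.round(dlt,2),'spin',s)
E
python3 - <<'E'
from h import *
c=camera_params('wrist');p,d=save('wrist','w1')
go([462,313,112],103)
u,v,P=cloud(c,d)
for n,a,b in(('lever',.114,.13),('plate',.076,.088)):
    m=(P[:,2]>a)&(P[:,2]<b)&(np.hypot(P[:,0]-.521,P[:,1]-.327)<.1);Q=P[m]
    if len(Q)>5: print(n,len(Q),cv2.minAreaRect((Q[:,:2]*1000).astype(np.float32)))
E
```

```text
t 0.15 pos [116.3 486.  245. ] yawx 166.54 yawy 76.54 tz [-0.    -0.001 -1.   ] q [ 1.34  0.21 -0.03  1.32 -0.    1.57] F [ 0.1 -0.6 -0.3] T [ 0.06 -0.02 -0.05] op 0.0856
shift cm [-37.65  -8.77  13.3 ] spin -0.4617629009321349
```

View pics/w1.png

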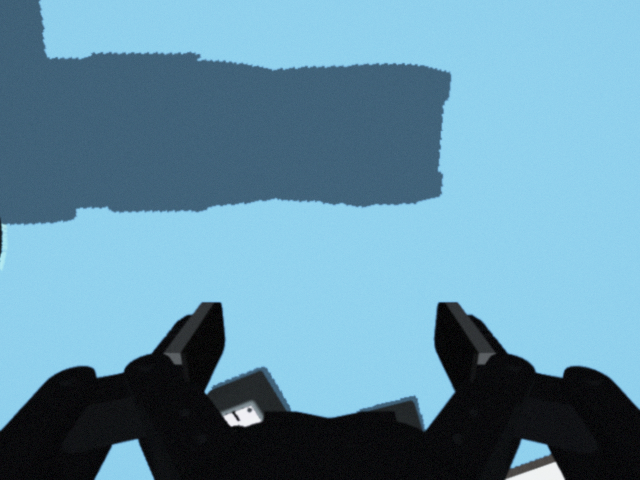

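The arm did not move because every row needs all four keys. The picture shows only open bench and the gripper (pads at (210,330) and (450,330)). I'll resend the moves with complete rows.

>>> {"fn": "step_arm", "kwargs": {"series": [{"x": 0, "y": 0, "z": 0, "spin": -0.154}, {"x": 0, "y": 0, "z": 0, "spin": -0.154}, {"x": 0, "y": 0, "z": 0, "spin": -0.154}, {"x": -4.26, "y": -3.52, "z": 0, "spin": 0}, {"x": -4.26, "y": -3.52, "z": 0, "spin": 0}, {"x": -4.26, "y": -3.52, "z": 0, "spin": 0}, {"x": -4.26, "y": -3.52, "z": 0, "spin": 0}, {"x": -4.26, "y": -3.52, "z": 0, "spin": 0}, {"x": -4.26, "y": -3.52, "z": 0, "spin": 0}, {"x": -4.26, "y": -3.52, "z": 0, "spin": 0}], "jaw": 1}}

```text
time_s: 1.4
ee_pos: [0.4638, 0.3122, 0.2452]
tcp_rot: [0.356, -3.121, -0.0]
wrist_force: [0.0, 1.2, 0.1]
opening: 0.0857
```

>>> {"fn": "step_arm", "kwargs": {"series": [{"x": 0, "y": 0, "z": 0, "spin": 0}, {"x": 0, "y": 0, "z": 0, "spin": 0}]}}

```text
time_s: 1.65
ee_pos: [0.4621, 0.3133, 0.245]
tcp_rot: [0.355, -3.121, 0.0]
wrist_force: [-0.6, 0.1, -1.1]
opening: 0.0853
```

```bash
python3 - <<'E'
from h import *
c=camera_params('wrist');p,d=save('wrist','w2')
go([462,313,112],103)
u,v,P=cloud(c,d)
for n,a,b in(('lever',.114,.13),('plate',.076,.088)):
    m=(P[:,2]>a)&(P[:,2]<b)&(np.hypot(P[:,0]-.521,P[:,1]-.327)<.1);Q=P[m]
    if len(Q)>5: print(n,len(Q),cv2.minAreaRect((Q[:,:2]*1000).astype(np.float32)))
E
```

```text
t 1.7 pos [461.7 313.7 245.2] yawx -166.96 yawy 103.04 tz [-0. -0. -1.] q [0.6  0.34 0.13 1.36 0.   0.37] F [-0.7  0.6 -0.4] T [-0.    0.    0.03] op 0.0857
shift cm [-0.02 -0.07 13.32] spin 0.0007497991225344456
lever 2708 ((495.06512451171875, 321.5331726074219), (104.78266143798828, 16.014266967773438), 15.053108215332031)
plate 9326 ((521.3048095703125, 328.746337890625), (109.0810317993164, 108.54212188720703), 9.656242370605469)
```

View pics/w2.png

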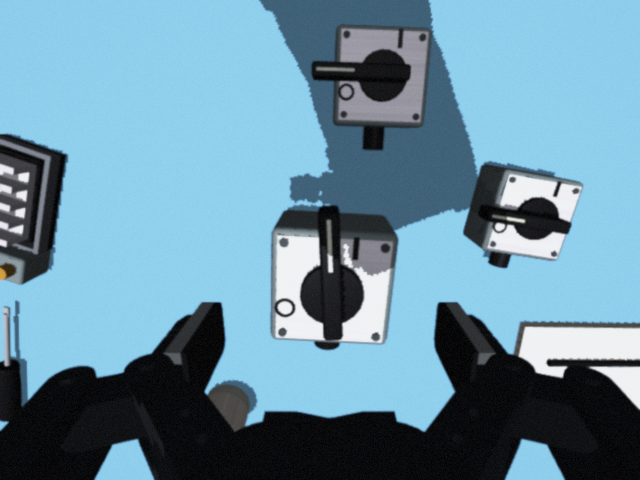

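The wrist view shows the large isolator at (333,293), its lever pointing up toward (330,210), and the ring mark at (285,307). The lever angle is 195° and the axis (521.5,328.5). I'll descend and grip.

>>> {"fn": "step_arm", "kwargs": {"series": [{"x": 0, "y": 0, "z": 4.5, "spin": -0.034}, {"x": 0, "y": 0, "z": 4.5, "spin": 0}, {"x": 0, "y": 0, "z": 3, "spin": 0}, {"x": 0, "y": 0, "z": 1.3, "spin": 0}, {"x": 0, "y": 0, "z": 0, "spin": 0}]}}

```text
time_s: 2.33
ee_pos: [0.4618, 0.3137, 0.1124]
tcp_rot: [0.41, -3.114, 0.0]
wrist_force: [0.0, -0.4, -0.1]
opening: 0.0851
```

>>> {"fn": "step_arm", "kwargs": {"series": [{"x": 0, "y": 0, "z": 0, "spin": 0}, {"x": 0, "y": 0, "z": 0, "spin": 0}, {"x": 0, "y": 0, "z": 0, "spin": 0}, {"x": 0, "y": 0, "z": 0, "spin": 0}, {"x": 0, "y": 0, "z": 0, "spin": 0}, {"x": 0, "y": 0, "z": 0, "spin": 0}], "jaw": 0, "newtons": 20}}

```text
time_s: 3.08
ee_pos: [0.4625, 0.3134, 0.1126]
tcp_rot: [-0.409, 3.114, 0.0]
wrist_force: [-1.2, -1.4, 5.9]
opening: 0.0158
```

```bash
python3 -c "
from h import *
state()"
```

```text
t 3.08 pos [462.5 313.4 112.6] yawx -165.04 yawy 104.96 tz [ 0.  0. -1.] q [ 0.6   0.39 -0.13  1.05 -0.    0.33] F [-1.2 -1.4  5.9] T [-0.2   0.19 -0.13] op 0.0158
```

>>> {"fn": "step_arm", "kwargs": {"series": [{"x": -0.07, "y": -0.91, "z": 0, "spin": -0.15}, {"x": -0.07, "y": -0.91, "z": 0, "spin": -0.15}, {"x": -0.07, "y": -0.91, "z": 0, "spin": -0.15}, {"x": -0.07, "y": -0.91, "z": 0, "spin": -0.15}]}}

```text
time_s: 3.58
ee_pos: [0.4819, 0.2824, 0.1126]
tcp_rot: [-1.318, 2.852, -0.001]
wrist_force: [0.7, -1.9, 4.6]
opening: 0.0157
```

```bash
cat > l.py <<'E'
from h import *
o,M=state(); w=np.array(o['ee_pos'])[:2]*1000-[521.5,328.5]
print('r',np.hypot(*w),'ang',np.degrees(np.arctan2(w[1],w[0]))%360)
E
python3 l.py
```

```text
t 3.58 pos [481.9 282.4 112.6] yawx -130.4 yawy 139.6 tz [ 0. -0. -1.] q [ 0.53  0.39 -0.13  1.05 -0.   -0.34] F [ 0.7 -1.9  4.6] T [-0.12 -0.17 -0.25] op 0.0157
r 60.765741453437464 ang 229.29312959115413
```

>>> {"fn": "step_arm", "kwargs": {"series": [{"x": -0.07, "y": -0.91, "z": 0, "spin": -0.15}, {"x": -0.07, "y": -0.91, "z": 0, "spin": -0.15}, {"x": -0.07, "y": -0.91, "z": 0, "spin": -0.15}, {"x": -0.07, "y": -0.91, "z": 0, "spin": -0.15}, {"x": -0.07, "y": -0.91, "z": 0, "spin": -0.15}, {"x": 0, "y": -0.45, "z": 0, "spin": -0.075}, {"x": 0, "y": 0, "z": 0, "spin": 0}]}}

```text
time_s: 4.45
ee_pos: [0.5291, 0.2681, 0.1127]
tcp_rot: [-2.346, 2.089, -0.002]
wrist_force: [2.9, -5.0, 6.0]
opening: 0.0156
```

```bash
python3 l.py
```

```text
t 4.45 pos [529.1 268.1 112.7] yawx -83.36 yawy -173.36 tz [ 0.001 -0.001 -1.   ] q [ 0.47  0.46 -0.03  1.08 -0.   -1.22] F [ 2.9 -5.   6. ] T [-0.92 -0.34  0.07] op 0.0156
r 60.91802317174398 ang 277.1634020417094
```

>>> {"fn": "step_arm", "kwargs": {"series": [{"x": 0, "y": -0.15, "z": 0, "spin": -0.025}, {"x": 0, "y": -0.15, "z": 0, "spin": -0.025}, {"x": 0, "y": 0, "z": 0, "spin": 0}]}}

```text
time_s: 4.82
ee_pos: [0.5319, 0.2685, 0.1127]
tcp_rot: [-2.397, 2.03, -0.002]
wrist_force: [3.3, -5.5, 5.7]
opening: 0.0152
```

```bash
python3 l.py
```

```text
t 4.83 pos [531.9 268.5 112.7] yawx -80.54 yawy -170.54 tz [ 0.001 -0.001 -1.   ] q [ 0.47  0.46 -0.02  1.09 -0.   -1.27] F [ 3.3 -5.5  5.7] T [-0.82 -0.57 -0.03] op 0.0152
r 60.93556390616432 ang 279.8603881689982
```

>>> {"fn": "step_arm", "kwargs": {"series": [{"x": 0, "y": -0.15, "z": 0, "spin": -0.025}, {"x": 0, "y": 0, "z": 0, "spin": 0}]}}

```text
time_s: 5.08
ee_pos: [0.5324, 0.2686, 0.1126]
tcp_rot: [2.421, -2.0, 0.0]
wrist_force: [-3.7, -5.2, 9.1]
opening: 0.0157
```

```bash
python3 l.py
```

```text
t 5.08 pos [532.4 268.6 112.6] yawx -79.12 yawy -169.12 tz [-0.001 -0.001 -1.   ] q [ 0.47  0.46 -0.02  1.09 -0.   -1.29] F [-3.7 -5.2  9.1] T [-0.92  0.94 -0.58] op 0.0157
r 60.88599363430887 ang 280.31230932385847
```

>>> {"fn": "step_arm", "kwargs": {"series": [{"x": 0, "y": -0.2, "z": 0, "spin": -0.02}, {"x": 0, "y": 0, "z": 0, "spin": 0}]}}

```text
time_s: 5.32
ee_pos: [0.5327, 0.2687, 0.1124]
tcp_rot: [2.44, -1.974, -0.003]
wrist_force: [-18.0, -7.1, 18.2]
opening: 0.0157
```

```bash
python3 l.py
```

```text
t 5.33 pos [532.7 268.7 112.4] yawx -77.97 yawy -167.97 tz [-0.004 -0.001 -1.   ] q [ 0.47  0.47 -0.01  1.09  0.   -1.31] F [-18.   -7.1  18.2] T [-1.36  3.52 -0.93] op 0.0157
r 60.79457756081244 ang 280.5935779720438
```

The reaction rose to 18 N with no further motion at about 280.5°, so the lever is at its off stop. I'll release, rise and turn toward the module's orientation.

>>> {"fn": "step_arm", "kwargs": {"series": [{"x": 0, "y": 0.2, "z": 0, "spin": 0}, {"x": 0, "y": 0, "z": 0, "spin": 0}, {"x": 0, "y": 0, "z": 0, "spin": 0}, {"x": 0, "y": 0, "z": 0, "spin": 0}, {"x": 0, "y": 0, "z": -2, "spin": 0}, {"x": 0, "y": 0, "z": -5, "spin": 0}, {"x": 0, "y": 0, "z": -6, "spin": 0}], "jaw": 1}}

```text
time_s: 6.2
ee_pos: [0.5321, 0.2688, 0.2431]
tcp_rot: [2.441, -1.975, -0.001]
wrist_force: [1.7, 0.7, 0.5]
opening: 0.0854
```

>>> {"fn": "step_arm", "kwargs": {"series": [{"x": 0, "y": 0, "z": 0, "spin": 0.173}, {"x": 0, "y": 0, "z": 0, "spin": 0.173}, {"x": 0, "y": 0, "z": 0, "spin": 0.173}, {"x": 0, "y": 0, "z": 0, "spin": 0.173}, {"x": 0, "y": 0, "z": 0, "spin": 0.173}, {"x": 0, "y": 0, "z": 0, "spin": 0.173}, {"x": 0, "y": 0, "z": 0, "spin": 0.173}, {"x": 0, "y": 0, "z": 0, "spin": 0.173}, {"x": 0, "y": 0, "z": 0, "spin": 0.173}, {"x": 0, "y": 0, "z": 0, "spin": 0.173}]}}

```text
time_s: 7.45
ee_pos: [0.5328, 0.2691, 0.2423]
tcp_rot: [-0.071, 3.141, -0.0]
wrist_force: [0.7, -0.1, -0.3]
opening: 0.0855
```

>>> {"fn": "step_arm", "kwargs": {"series": [{"x": 0, "y": 0, "z": 0, "spin": 0.173}, {"x": 0, "y": 0, "z": 0, "spin": 0}]}}

```text
time_s: 7.7
ee_pos: [0.5327, 0.2691, 0.2423]
tcp_rot: [-0.19, -3.136, 0.0]
wrist_force: [-0.5, -0.8, 0.2]
opening: 0.0851
```

```bash
python3 - <<'E'
from h import *
c=camera_params('wrist');p,d=save('wrist','w3')
go([521,-3,245],83)
u,v,P=cloud(c,d)
m=(P[:,2]>.114)&(P[:,2]<.13)&(np.hypot(P[:,0]-.521,P[:,1]-.327)<.1);Q=P[m]
print(len(Q)); print(cv2.minAreaRect((Q[:,:2]*1000).astype(np.float32)))
E
```

```text
t 7.75 pos [532.7 269.1 242.3] yawx 173.24 yawy 83.24 tz [-0. -0. -1.] q [ 0.47  0.42  0.24  1.39 -0.    0.59] F [-0.6 -0.1  0.5] T [ 0.    0.01 -0.05] op 0.085
shift cm [ -2.04 -27.16  -0.27] spin 0.004264264916118169
3352
((526.6342163085938, 301.6084289550781), (16.703126907348633, 104.49053955078125), 9.938440322875977)
```

The lever now measures 279.9° against a plate angle of about 280°, so it is off. Now to the module.

>>> {"fn": "step_arm", "kwargs": {"series": [{"x": -0.41, "y": -5.43, "z": 0, "spin": 0}, {"x": -0.41, "y": -5.43, "z": 0, "spin": 0}, {"x": -0.41, "y": -5.43, "z": 0, "spin": 0}, {"x": -0.41, "y": -5.43, "z": 0, "spin": 0}, {"x": -0.41, "y": -5.43, "z": 0, "spin": 0}, {"x": 0, "y": 0, "z": 0, "spin": 0}, {"x": 0, "y": 0, "z": 0, "spin": 0}]}}

```text
time_s: 8.62
ee_pos: [0.5201, -0.0028, 0.2424]
tcp_rot: [0.188, 3.136, 0.0]
wrist_force: [0.3, 0.4, 0.3]
opening: 0.0855
```

```bash
python3 - <<'E'
from h import *
c=camera_params('wrist');p,d=save('wrist','w4')
go([521,-3,66],83)
u,v,P=cloud(c,d)
for n,a,b in(('rib',.066,.085),('walls',.017,.026)):
    m=(P[:,2]>a)&(P[:,2]<b)&(np.abs(P[:,0]-.521)<.065)&(np.abs(P[:,1]+.003)<.045);Q=P[m]
    print(n,len(Q),cv2.minAreaRect((Q[:,:2]*1000).astype(np.float32)),np.percentile(Q[:,2],[5,50,95]))
E
```

```text
t 8.68 pos [520.1  -2.2 242.3] yawx 173.16 yawy 83.16 tz [ 0.  0. -1.] q [-0.    0.26  0.01  1.33  0.    0.11] F [0.4 0.4 0.3] T [ 0.05 -0.01 -0.03] op 0.0854
shift cm [-0.09 -0.07 17.63] spin 0.0028114276740787802
rib 1165 ((521.0033569335938, -2.708181381225586), (13.76870059967041, 59.20307540893555), 83.39785766601562) [0.07518641 0.07771637 0.07911913]
walls 2361 ((522.4343872070312, -1.4075050354003906), (64.22447967529297, 110.45072174072266), 82.88050842285156) [0.01868301 0.0217071  0.02351674]
```

View pics/w4.png

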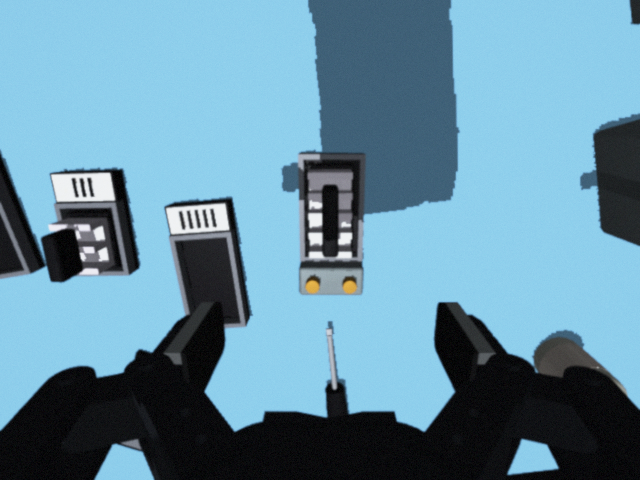

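The view shows the module in the dock with its rib at (330,220), and the five-stripe tray to the left at (205,265). The rib centre is (521,-2.7) at 83.4°. Descend and grip.

>>> {"fn": "step_arm", "kwargs": {"series": [{"x": -0.09, "y": -0.05, "z": 5, "spin": 0}, {"x": 0, "y": 0, "z": 5, "spin": 0}, {"x": 0, "y": 0, "z": 4, "spin": 0}, {"x": 0, "y": 0, "z": 2.5, "spin": 0}, {"x": 0, "y": 0, "z": 1, "spin": 0}, {"x": 0, "y": 0, "z": 0, "spin": 0}]}}

```text
time_s: 9.43
ee_pos: [0.5209, -0.0028, 0.0674]
tcp_rot: [-0.189, -3.136, 0.0]
wrist_force: [0.2, -0.5, 0.3]
opening: 0.0856
```

>>> {"fn": "step_arm", "kwargs": {"series": [{"x": 0, "y": 0, "z": 0, "spin": 0}, {"x": 0, "y": 0, "z": 0, "spin": 0}, {"x": 0, "y": 0, "z": 0, "spin": 0}, {"x": 0, "y": 0, "z": 0, "spin": 0}, {"x": 0, "y": 0, "z": 0, "spin": 0}, {"x": 0, "y": 0, "z": 0, "spin": 0}, {"x": 0, "y": 0, "z": 0, "spin": 0}], "jaw": 0, "newtons": 60}}

```text
time_s: 10.3
ee_pos: [0.521, -0.0034, 0.0675]
tcp_rot: [0.191, 3.135, 0.0]
wrist_force: [-0.9, 0.8, 5.9]
opening: 0.0124
```

```bash
python3 -c "
from h import *
state()"
```

```text
t 10.3 pos [521.   -3.4  67.5] yawx 173.02 yawy 83.02 tz [ 0.  0. -1.] q [-0.01  0.36 -0.31  0.91  0.    0.12] F [-0.9  0.8  5.9] T [0.21 0.12 0.02] op 0.0124
```

>>> {"fn": "step_arm", "kwargs": {"series": [{"x": 0, "y": 0, "z": -1, "spin": 0}, {"x": 0, "y": 0, "z": -2, "spin": 0}, {"x": 0, "y": 0, "z": -3, "spin": 0}, {"x": 0, "y": 0, "z": -4, "spin": 0}, {"x": 0, "y": 0, "z": 0, "spin": 0}, {"x": 0, "y": 0, "z": 0, "spin": 0}]}}

```text
time_s: 11.05
ee_pos: [0.5205, -0.0035, 0.1668]
tcp_rot: [-0.191, -3.135, 0.0]
wrist_force: [-0.2, 0.1, -2.3]
opening: 0.0125
```

```bash
python3 - <<'E'
from h import *
go([583,-140,167],87.2)
c=camera_params('wrist');p,d=save('wrist','w5')
u,v,P=cloud(c,d)
m=(P[:,2]>.013)&(P[:,2]<.028)&(abs(P[:,0]-.568)<.1)&(abs(P[:,1]+.139)<.052);Q=P[m]
print(len(Q),cv2.minAreaRect((Q[:,:2]*1000).astype(np.float32)))
E
```

```text
t 11.05 pos [520.5  -3.5 166.8] yawx 173.02 yawy 83.02 tz [-0.001 -0.    -1.   ] q [-0.01  0.28 -0.14  1.15 -0.    0.12] F [-0.2  0.1 -2.3] T [0.02 0.03 0.02] op 0.0125
shift cm [ -7.86 -12.79  -0.02] spin -0.07294643203064954
5493 ((567.847900390625, -138.45750427246094), (65.1057357788086, 137.10079956054688), 87.296142578125)
```

View pics/w5.png

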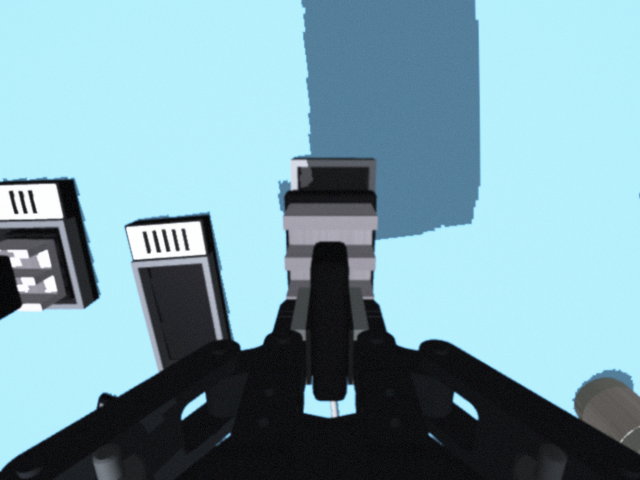

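>>> {"fn": "step_arm", "kwargs": {"series": [{"x": -1.96, "y": -3.18, "z": 0, "spin": 0}, {"x": -1.96, "y": -3.18, "z": 0, "spin": 0}, {"x": -1.96, "y": -3.18, "z": 0, "spin": 0}, {"x": -1.95, "y": -3.19, "z": 0, "spin": 0}, {"x": 0, "y": 0, "z": 2, "spin": -0.073}, {"x": 0, "y": 0, "z": 2, "spin": 0}, {"x": 0, "y": 0, "z": 1, "spin": 0}, {"x": 0, "y": 0, "z": 0, "spin": 0}, {"x": 0, "y": 0, "z": 0, "spin": 0}]}}

```text
time_s: 12.22
ee_pos: [0.5834, -0.1393, 0.1179]
tcp_rot: [0.076, 3.14, -0.0]
wrist_force: [0.4, 0.1, -2.8]
opening: 0.0133
```

```bash
python3 - <<'E'
from h import *
o,M=state()
ct=camera_params('top');save('top','t6')
c=camera_params('wrist');p,d=save('wrist','w6')
u,v,P=cloud(c,d)
ax=np.array([np.cos(np.radians(-2.75)),np.sin(np.radians(-2.75))]);ay=np.array([-ax[1],ax[0]])
q=(P[:,:2]-[.5828,-.1394])@np.c_[ax,ay]*1000
# wall tops/base plate in tray frame, mm
for n,a,b in(('walls',.018,.027),('base z',.04,.075)):
    m=(P[:,2]>a)&(P[:,2]<b)&(abs(q[:,0])<100)&(abs(q[:,1])<40)
    print(n,m.sum(),np.round(np.percentile(q[m],[1,5,50,95,99],axis=0),1).tolist())
s=cv2.imread('pics/t6.png')[190:310,360:480]
cv2.imwrite('pics/c6.png',np.hstack([cv2.resize(cv2.imread('pics/w6.png'),(480,360)),cv2.resize(s,(320,360))]) )
E
```

```text
t 12.22 pos [ 583.4 -139.3  117.9] yawx 177.21 yawy 87.21 tz [ 0.001 -0.    -1.   ] q [-0.23  0.47 -0.    1.1  -0.   -0.19] F [ 0.4  0.1 -2.8] T [-0.03  0.   -0.02] op 0.0133
walls 6849 [[-82.3, -31.4], [-80.0, -30.3], [-61.9, 0.6], [4.0, 31.0], [30.3, 32.0]]
base z 1599 [[-43.7, -22.6], [-43.6, -21.9], [-40.7, 0.4], [-1.9, 22.2], [4.4, 22.9]]
```

View pics/c6.png

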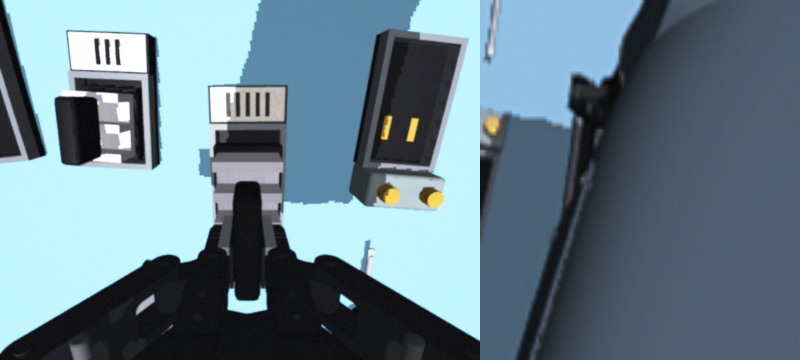

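The module is aligned with the tray to within about 1.5 mm (clearance 4 mm), and the dock is empty. I'll lower in stages.

>>> {"fn": "step_arm", "kwargs": {"series": [{"x": 0, "y": 0, "z": 1.5, "spin": 0}, {"x": 0, "y": 0, "z": 1.5, "spin": 0}, {"x": 0, "y": 0, "z": 0.8, "spin": 0}, {"x": 0, "y": 0, "z": 0.4, "spin": 0}, {"x": 0, "y": 0, "z": 0, "spin": 0}]}}

```text
time_s: 12.95
ee_pos: [0.5831, -0.1393, 0.0751]
tcp_rot: [-0.077, -3.14, -0.0]
wrist_force: [-0.4, 0.4, -3.5]
opening: 0.0127
```

>>> {"fn": "step_arm", "kwargs": {"series": [{"x": 0, "y": 0, "z": 0.2, "spin": 0}, {"x": 0, "y": 0, "z": 0.2, "spin": 0}, {"x": 0, "y": 0, "z": 0.15, "spin": 0}, {"x": 0, "y": 0, "z": 0.1, "spin": 0}, {"x": 0, "y": 0, "z": 0, "spin": 0}]}}

```text
time_s: 13.58
ee_pos: [0.5831, -0.1393, 0.0688]
tcp_rot: [-0.077, -3.141, -0.0]
wrist_force: [-0.5, -0.3, -2.1]
opening: 0.0126
```

```bash
python3 -c "
from h import *
state()"
```

```text
t 13.57 pos [ 583.1 -139.3   68.8] yawx 177.2 yawy 87.2 tz [-0.  0. -1.] q [-0.23  0.5  -0.08  0.99  0.   -0.19] F [-0.5 -0.3 -2.1] T [ 0.01 -0.01 -0.  ] op 0.0126
```

>>> {"fn": "step_arm", "kwargs": {"series": [{"x": 0, "y": 0, "z": 0.05, "spin": 0}, {"x": 0, "y": 0, "z": 0.05, "spin": 0}, {"x": 0, "y": 0, "z": 0.04, "spin": 0}, {"x": 0, "y": 0, "z": 0, "spin": 0}]}}

```text
time_s: 14.08
ee_pos: [0.5832, -0.1393, 0.0675]
tcp_rot: [0.077, 3.141, 0.0]
wrist_force: [-1.3, 0.4, -0.3]
opening: 0.013
```

```bash
python3 -c "
from h import *
state()"
```

```text
t 14.07 pos [ 583.2 -139.3   67.5] yawx 177.2 yawy 87.2 tz [ 0.  0. -1.] q [-0.23  0.5  -0.08  0.99  0.   -0.19] F [-1.3  0.4 -0.3] T [0.08 0.22 0.04] op 0.013
```

>>> {"fn": "step_arm", "kwargs": {"series": [{"x": 0, "y": 0, "z": 0.03, "spin": 0}, {"x": 0, "y": 0, "z": 0, "spin": 0}]}}

```text
time_s: 14.32
ee_pos: [0.5832, -0.1393, 0.0675]
tcp_rot: [0.077, 3.14, 0.0]
wrist_force: [-3.0, 2.4, 4.5]
opening: 0.0131
```

>>> {"fn": "step_arm", "kwargs": {"series": [{"x": 0, "y": 0, "z": 0, "spin": 0}, {"x": 0, "y": 0, "z": 0, "spin": 0}, {"x": 0, "y": 0, "z": 0, "spin": 0}, {"x": 0, "y": 0, "z": 0, "spin": 0}, {"x": 0, "y": 0, "z": -2, "spin": 0}, {"x": 0, "y": 0, "z": -5, "spin": 0}, {"x": 0, "y": 0, "z": -6, "spin": 0}, {"x": 0, "y": 0, "z": -5, "spin": 0}, {"x": 0, "y": 0, "z": 0, "spin": 0}, {"x": 0, "y": 0, "z": 0, "spin": 0}], "jaw": 0.7}}

```text
time_s: 15.58
ee_pos: [0.5831, -0.1393, 0.2466]
tcp_rot: [-0.077, -3.14, -0.0]
wrist_force: [-0.4, 1.6, -1.7]
opening: 0.0597
```

```bash
python3 - <<'E'
from h import *
o,M=state()
c=camera_params('wrist');p,d=save('wrist','w7')
u,v,P=cloud(c,d)
ax=np.array([np.cos(np.radians(-2.75)),np.sin(np.radians(-2.75))]);ay=np.array([-ax[1],ax[0]])
q=(P[:,:2]-[.5828,-.1394])@np.c_[ax,ay]*1000
for n,a,b in(('walls',.018,.027),('fins',.04,.056),('rib',.07,.085)):
    m=(P[:,2]>a)&(P[:,2]<b)&(abs(q[:,0])<100)&(abs(q[:,1])<40)
    r=cv2.minAreaRect((P[m][:,:2]*1000).astype(np.float32))
    A=np.c_[q[m]/1000,np.ones(m.sum())];s=np.linalg.lstsq(A,P[m][:,2],rcond=None)[0]
    print(n,m.sum(),np.round(np.percentile(q[m],[1,50,99],axis=0),1).tolist(),r,'z',np.percentile(P[m][:,2],[5,50,95]),'slope deg',np.degrees(s[:2]))
cs=camera_params('scene');p,d=save('scene','s7')
u,v,P=cloud(cs,d)
m=(P[:,2]>.114)&(P[:,2]<.13)&(np.hypot(P[:,0]-.521,P[:,1]-.327)<.1);Q=P[m]
print('lever',len(Q),cv2.minAreaRect((Q[:,:2]*1000).astype(np.float32)))
a=cv2.imread('pics/w7.png');b=cv2.imread('pics/s7.png')
cv2.imwrite('pics/c7.png',np.hstack([cv2.resize(a,(400,300)),cv2.resize(b,(400,300))]))
E
```

```text
t 15.57 pos [ 583.1 -139.3  246.6] yawx 177.2 yawy 87.2 tz [-0.  0. -1.] q [-0.23  0.43  0.26  1.41 -0.   -0.19] F [-0.4  1.6 -1.7] T [-0.09 -0.02  0.07] op 0.0597
walls 4165 [[-81.6, -31.2], [-50.2, 0.4], [54.3, 32.2]] ((569.1668701171875, -138.27642822265625), (64.14466094970703, 137.48284912109375), 87.54627227783203) z [0.01832437 0.02024267 0.02298927] slope deg [ 1.15156603 -0.01964594]
fins 1211 [[-39.2, -19.5], [-2.1, 0.3], [39.9, 20.0]] ((583.3956298828125, -139.21835327148438), (40.000885009765625, 79.76631164550781), 87.3110580444336) z [0.04264102 0.04784973 0.04926813] slope deg [-0.43006501 -0.17318991]
rib 1140 [[-28.7, -6.7], [-1.0, 0.3], [29.3, 7.1]] ((583.4036865234375, -139.07894897460938), (13.95484733581543, 59.595767974853516), 86.97166442871094) z [0.07520123 0.07774593 0.07904159] slope deg [0.49654586 0.36001084]
lever 490 ((528.921875, 301.3168640136719), (19.799497604370117, 103.59598541259766), 8.75619125366211)
```

View pics/c7.png

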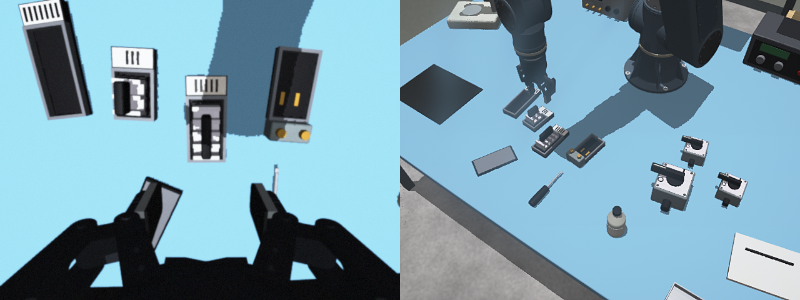

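The module sits flat in the five-stripe tray (rib top 78 mm, fin top 48 mm, the same as in the dock, and centred). The lever is off, nothing else has moved, and the gripper is clear.

```bash
python3 -c "
from cell import *
print(sign_off())"
```

```text
the job is handed in; nothing more can be done
None
```

The isolator is off and the load module is in its five-stripe tray; I handed the job in after about 16 s of the 53 s allowed.

- **Isolator:** I gripped the lever of the largest isolator and turned it counter-clockwise to its hard stop, where the reaction rose to 18 N with no further movement. It then measured 279.9°, against about 280° expected for off. The final scene-camera check read 278.8°, a coarser view, so I count the two as agreeing.
- **Module:** After that I lifted the module out of the dock and lowered it slowly into the tray, with contact of about 5 N.
- **Final check:** Fins and rib are at the same heights as they were in the dock (48 and 78 mm). The module is centred within about 1 mm, lines up with the tray and is level to within the measurement noise (0.5°).
- **Other things:** The last pictures, judged by eye, showed the small module and the other things on the bench where they were, with the gripper clear of everything.

My first move calls were refused because rows were missing keys; nothing moved, and I resent them complete. No check failed.

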